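# Load the vial viewer and switch it on

## Task

Tip the viewer's loading tray by its side paddle, without touching the vials, so that all three vials roll into the viewing channel, and let the tray swing back. Then nudge the battery pack's slide switch gently by its ridge towards the end stop until it has clicked fully over to on, and leave the pack pushed home against the end stop. Leave the beaker, jar, bottles, bowl and spatula where they are.

Things in the scene. Friction and masses are not known exactly. Their poses are not given: they have to be found in the camera images.
- viewer: Vial viewer, bolted down: grey base plate 250 (x) x 245 (y) x 12 mm; origin at the centre of its underside. x points from its loading tray to its viewing channel (roughly away from the robot), y to the paddle's side, z up. Vial lane on its left, centre line y = +30 mm: tray from x = -107 to -3 mm, then the channel. Battery bay on its right, centre line y = -75 mm.
- channel (a point): Middle of the viewing channel's floor, at (48, 30, 23) mm of the viewer. Channel: white floor 94 (x) x 63 (y) mm, 26 mm above the bench at its mouth, sloping down to 20 mm at its closed end; aluminium walls, tops 52 mm high.
- stop (a point): Centre of the black end stop's face, which closes the far end of the battery bay: at (100, -75, 30) mm of the viewer; the stop is 86 mm wide, its top 46 mm high. The bay runs from x = -100 to 100 mm between two guides 70 mm apart, tops 30 mm high; open above and at its near end.
- tray (a joint): Angle (rad) of the aluminium loading tray, a see-saw on a level pivot along the viewer's y at x = -55 mm, 40 mm above the bench. 0: at rest, leaning back (channel end up by 0.10 rad). 0.28: tipped fully (channel end down by 0.18 rad), a hard stop. A spring returns it to 0; about 4 N on the paddle starts it and 8 N holds it tipped fully.
- paddle (a point): Centre of the top of the tray's paddle, a flat ribbed tab 40 (x) x 46 (y) x 4 mm sticking out of the tray's left side (viewer's +y), 30 mm from the pivot towards the channel, 57 mm left of the lane's centre line. At rest its top is 43 mm above the bench; pressed down it sinks 8 mm to the stop.
- vial0: Empty brown glass vial with white cap, 28 mm diameter, 60 mm long; origin at its middle, y along its axis. Three alike start side by side in the tray, lying across it, and can roll.
- vial1: as vial0
- vial2: as vial0
- pack: Loose grey battery pack lying in the bay, 140 (x) x 64 (y) x 40 mm, 0.25 to 0.5 kg; origin at the centre of its underside, which rests on the base plate 12 mm above the bench; x points to the end stop. It starts 10 to 32 mm short of the stop and slides along easily. Home: its far face touches the stop, i.e. its origin is at x = 30 mm of the viewer.
- slide (a joint): Position (m) of the black slide switch in the pack's top: 0 off, 0.012 on; it moves along the pack's x, towards the end stop. A spring detent holds it: about 6 N to start it; before the halfway point it snaps back, beyond it it snaps on.
- ridge (a point): Centre of the top of the switch's ridge, 6 (x) x 22 (y) mm, which stands 4 mm above the pack's otherwise flat top (the slide around it is flush). The top of the ridge is 44 mm above the pack's underside; when off it is 6 mm short of the pack's middle; the flat top reaches 60 mm from it towards the robot.
- beaker: Bystander: open glass beaker, 68 mm across, 85 mm tall; origin at the centre of its underside.
- jar: Bystander: small brown glass jar, 48 mm across, 70 mm tall; origin at the centre of its underside.
- reagent: Bystander: brown glass bottle, 72 mm across, 150 mm tall; origin at the centre of its underside.
- mortar: Bystander: white ceramic bowl, 110 mm across, 60 mm tall; origin at the centre of its underside.
- wash: Bystander: white plastic bottle, 66 mm across, 140 mm tall; origin at the centre of its underside.
- spatula: Bystander: steel spatula with a wooden handle, 180 mm long, lying flat; origin at the middle of its underside.
Things that resemble listed ones, but are neither listed nor needed, are in the scene too. Of the things like the pack, leave any that is pink; of the rest the smaller one is meant. What is shaped like the vial2 but red is not meant.

How it is judged:
By the outcome, as a careful person would: the job done as asked, in the order asked, and still so for the second after the job is handed in, with the robot touching nothing.
It also fails if it takes over 43 s, if anything falls off the work surface, if the arm or the gripper's body presses on something with over 40 N, if the wrist force passes 120 N, or if a joint passes its speed limit or range.

## Robot

A 7-joint arm with a two-finger parallel gripper is mounted at the origin on the work surface. World frame = base frame: x ahead of the robot, y to its left, z up, the work surface at z = 0. Lengths are in mm, angles in degrees, forces in N, time in s.
With the tool pointing down it reaches from about 425 to 1025 mm from the base axis. Payload 9.4 kg.
Tool frame: the origin (TCP) lies midway between the tips of the shut fingers; the grasp point (between the pads) lies 19 mm behind it; z points along the fingers, y is the line along which they close (so a half turn about z gives the same grasp; the last joint's range is limited). The gripper opens to 85 mm and grips with 20 to 120 N. Pads are 22 mm wide; open, the fingers measure 114 mm over their backs; the gripper's body (76 mm by 85 mm) begins 54 mm behind the grasp point. The pads swing forward as they close: fully open they stand 13 mm farther back than shut.
Start: joints at [66.881, 34.337, -0.143, 91.639, 0.103, 54.024, -4.572], TCP at [232.726, -686.632, 231.275] pointing down, gripper open.
Joint ranges: [-147.43, 147.43], [-19.82, 112.94], [-74.19, 73.91], [6.32, 146.72], [-59.91, 239.91], [6.04, 106.73], [-150.56, 150.56]. Speed limits (degrees/s): [127.2, 127.2, 172.46, 172.46, 180, 180, 180].

## Interface

Orientations are given as a 3x3 rotation matrix whose columns are the frame's x, y, z axes.
In Python, from station import manip gives the robot as it stands. The module is installed in compiled form; this text tells all that it offers.
- The arm moves only by the tool play_rows, never from a script. Its argument "commands" is a list of rows, each a list of 7 numbers: the shift along the tool's x, y, z each as a share of 60 mm, from -1 to 1, then the turn, a rotation vector about the tool's x, y, z each as a share of 8 degrees, from -1 to 1, then the opening, from -1 (shut) to 1 (fully open). A call has 1 to 10 rows; each row shifts and turns the commanded pose from where the row before left it, along the tool's axes as they then stand; what a row does not reach is not made up. A row lasts 1/8 s, in which the tool goes at most 62.5 mm and 10.7 degrees, less where a joint would pass 70% of its speed; a pose out of reach is approached as far as the arm can. A call with a number of a shift or a turn outside -1 to 1 is refused whole. A call with a gripper value outside its range is refused whole. The fingers move at their own pace and stop on an object; the grip force is fixed at half the most. Time passes only in rows, so rows that do not move let the fingers close. It gives the time, the measured TCP pose, the force, the opening and the grip force at its end, in the units of the state.
- manip.get_state(): the state, without advancing time (a new reading comes with each control period).
- manip.grab_frame(name): name is "scene" or "side" or "wrist"; returns (picture, depth): 400x640x3 uint8, blue, green, red; 400x640 float32, mm along the optical axis (not along the pixel's ray), 0 where there is no reading.
- manip.camera_params(name): a dict with "mtx" (3x3 intrinsics, pixels), "R" (3x3) and "t" (3): a world point X has camera coordinates R X + t; the wrist camera has in their place "tool_from_camera" (4x4, takes a point from camera to tool coordinates, whose origin is the TCP and whose axes are the flange's). Camera axes: x right, y down, z forward; pixel columns grow to the right and rows downward; lengths in mm; the calibration is good to about 2 mm. A picture is of the moment at which its call begins: read the wrist's pose just before it. camera_params takes no time and is no camera call.
- manip.sign_off(): hands the job in; it is judged then, once.
The state is a dict: "time_s": time; "q": joint angles; "joint_vel": joint speeds; "joint_efforts": joint torques, N m; "tcp_pos": TCP position; "tool_rot": TCP orientation; "ft_force": force on the tool from outside, world axes, zero at the start; "torque": the same for the moment, N m; "grip_width": finger opening in mm; "finger_force": force on a finger pad.
Only numpy, scipy, OpenCV 4.12 (cv2) and the standard library are available. Lean on these libraries where they do the work, as an engineer would, in place of code of your own. Each camera call takes 0.05 s, during which the arm holds its last target. There are 200 camera calls.

## Working session

There is one attempt and no reset: what is moved stays moved. The work goes in short steps, Python scripts to look and compute and a tool call to move; the robot and the scene stay as the last step left them, time stands still between calls to the robot, and variables do not carry over. Pictures are saved under pics/ and viewed, at most 10 in all, crops included, and the job is handed in when it is done.

Besides the shell and the picture viewer there is one more tool, called after "Call:" as a command line: name --pt "numbers of a row" for each row, then --argument value for the rest. play_rows: Moves the arm, as the interface text tells. Shift numbers are shares of 60 mm and turn numbers shares of 8 degrees, none past 1 either way. Its arguments: {"type":"object","properties":{"commands":{"type":"array","items":{"type":"array","items":{"type":"number"}}}},"required":["commands"]}

```bash
mkdir -p pics; cat > h.py <<'E'
import numpy as np, cv2, pickle
from station import manip
def cam(n):
    p=manip.camera_params(n); return p
def cast(n,uv,z,par=None,st=None):
    """pixels -> world points on plane z"""
    p=par or cam(n); K=np.array(p["mtx"])
    uv=np.atleast_2d(np.array(uv,float))
    d=(np.linalg.inv(K)@np.c_[uv,np.ones(len(uv))].T)
    if n!="wrist":
        R=np.array(p["R"]);t=np.array(p["t"]).ravel();o=-R.T@t;d=R.T@d
    else:
        T=np.array(p["tool_from_camera"]);A=np.array(st["tool_rot"]);
        o=A@T[:3,3]+np.array(st["tcp_pos"]);d=A@T[:3,:3]@d
    return (o[:,None]+d*((z-o[2])/d[2])).T
def pts(n,depth,st=None):
    p=cam(n);K=np.array(p["mtx"]);v,u=np.mgrid[:400,:640]
    c=np.stack([(u-K[0,2])/K[0,0]*depth,(v-K[1,2])/K[1,1]*depth,depth],-1)
    if n!="wrist":
        return (c-np.array(p["t"]).ravel())@np.array(p["R"])
    T=np.array(p["tool_from_camera"]);A=np.array(st["tool_rot"])
    return (c@T[:3,:3].T+T[:3,3])@A.T+np.array(st["tcp_pos"])
E
python3 - <<'E'
from h import *
s=manip.get_state();print(s)
F={}
for n in("scene","side","wrist"):
    im,d=manip.grab_frame(n);F[n]=(im,d);print(n,cam(n))
pickle.dump(F,open("f0.pkl","wb"))
cv2.imwrite("pics/a_scene.png",F["scene"][0]);cv2.imwrite("pics/a_side.png",F["side"][0])
E
```

```text
{'time_s': 0.0, 'q': array([66.87919369, 34.38613807, -0.14554115, 91.67997994,  0.10347824,
       54.02603852, -4.57261462]), 'joint_vel': array([-0.01021021,  0.05127977,  0.00217687,  0.02992596, -0.09516421,
        0.07928403, -0.05829339]), 'joint_efforts': array([ 8.07175147e-04, -7.76476121e+01,  1.56576790e+00, -2.58012199e+01,
        1.23882189e-02,  8.92460870e-03, -1.12597164e-05]), 'tcp_pos': array([ 232.5861458 , -686.17628931,  230.40250759]), 'tool_rot': array([[ 9.47046608e-01,  3.21095450e-01, -6.58587216e-04],
       [ 3.21096089e-01, -9.47045487e-01,  1.46516896e-03],
       [-1.53252964e-04, -1.59905307e-03, -9.99998710e-01]]), 'ft_force': array([ 0.49448797, -0.30046354, -0.75624492]), 'torque': array([ 0.01663856,  0.03207632, -0.03491413]), 'finger_force': 0.0, 'grip_width': 85.31701441760697}
scene {'mtx': array([[375.26154487,   0.        , 325.14672885],
       [  0.        , 375.26154487, 200.07180231],
       [  0.        ,   0.        ,   1.        ]]), 'R': array([[-0.83287125,  0.55341288, -0.00772458],
       [ 0.46128575,  0.68637475, -0.56223231],
[... 318 characters left out ...]
0.01646848],
       [-0.35651943, -0.66847885, -0.65270967],
       [ 0.28790301,  0.58601449, -0.75742912]]), 't': array([-534.27161941,  243.71438446, 1638.11104871])}
wrist {'mtx': array([[284.45123594,   0.        , 325.56345487],
       [  0.        , 284.45123594, 203.86226093],
       [  0.        ,   0.        ,   1.        ]]), 'tool_from_camera': array([[ 9.75709299e-04, -9.59305847e-01, -2.82367384e-01,
         7.21218676e+01],
       [ 9.99999372e-01,  7.80419937e-04,  8.04084643e-04,
         3.75950003e-01],
       [-5.50997963e-04, -2.82367991e-01,  9.59306006e-01,
        -1.43783505e+02],
       [ 0.00000000e+00,  0.00000000e+00,  0.00000000e+00,
         1.00000000e+00]])}
```

View pics/a_scene.png

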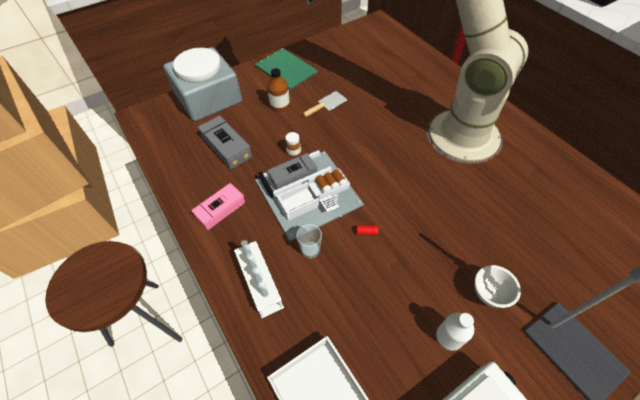

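View pics/a_side.png

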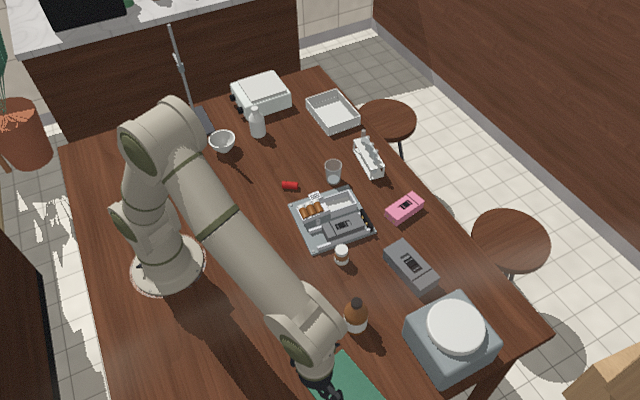

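Scene view: the viewer is at about (308,192). There are three pack-like things: grey in the bay (290,172), larger grey loose on the bench (224,142), and pink (218,206). I leave the pink one. The bay pack is the smaller grey one, so it is the one meant. The red cylinder at (367,230) is not a vial; the three brown vials lie in the tray at (330,182). I'll confirm this in an enlarged crop and measure.

```bash
python3 - <<'E'
from h import *
F=pickle.load(open("f0.pkl","rb"))
a=cv2.resize(F["scene"][0][110:255,190:385],None,fx=4,fy=4,interpolation=cv2.INTER_CUBIC)[:580]
b=cv2.resize(F["side"][0][170:270,270:450],None,fx=4.4,fy=4.4,interpolation=cv2.INTER_CUBIC)
cv2.imwrite("pics/b_scene.png",a);cv2.imwrite("pics/b_side.png",b)
# plate points by depth: height 12
for n in("scene","side"):
    im,d=F[n];P=pts(n,d);z=P[...,2]
    hsv=cv2.cvtColor(im,cv2.COLOR_BGR2HSV)
    m=((hsv[...,1]<70)&(z>4)&(z<22)&(d>0)).astype(np.uint8)
    roi=np.zeros_like(m); 
    if n=="scene": roi[140:250,245:375]=1
    else: roi[175:260,280:390]=1
    m*=roi
    k,l,st,c=cv2.connectedComponentsWithStats(m)
    m2=(l>0)&np.isin(l,[i for i in range(1,k) if st[i,4]>15])
    Q=P[m2]; r=cv2.minAreaRect(Q[:,:2].astype(np.float32)); print(n,len(Q),"zmed",np.median(Q[:,2]),r,cv2.boxPoints(r).round(1).tolist())
    # depth calibration check: table height around
    print("table z",np.median(z[(roi>0)&(hsv[...,1]>100)&(d>0)]))
E
```

```text
scene 2556 zmed 10.998126259979411 ((581.4835205078125, -117.69863891601562), (394.68353271484375, 250.58755493164062), 85.26134490966797) [[440.29998779296875, -304.0], [690.0, -324.70001220703125], [722.7000122070312, 68.5999984741211], [472.8999938964844, 89.30000305175781]]
table z -1.2353507262107395
side 1587 zmed 11.930814613934121 ((657.19970703125, -72.12214660644531), (310.87860107421875, 395.87225341796875), 85.44464111328125) [[447.5, -211.3000030517578], [842.2000122070312, -242.8000030517578], [866.9000244140625, 67.0999984741211], [472.20001220703125, 98.5]]
table z -0.12166687371962484
```

View pics/b_scene.png

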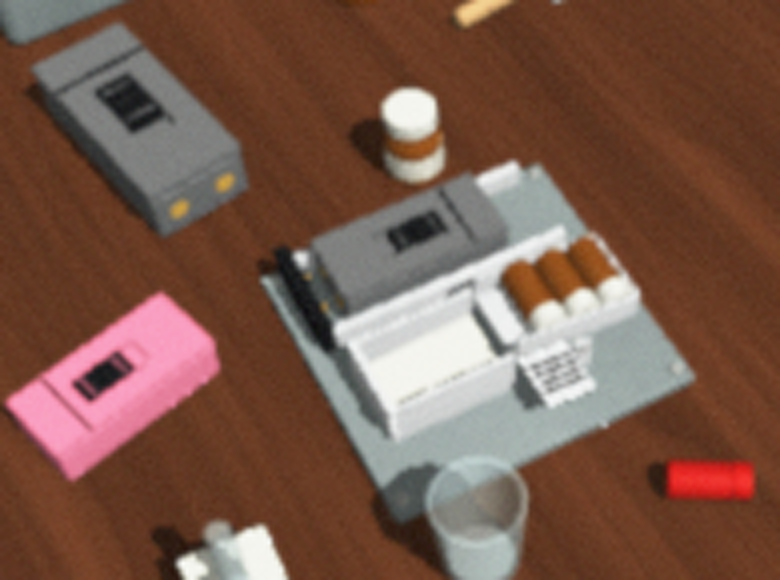

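View pics/b_side.png

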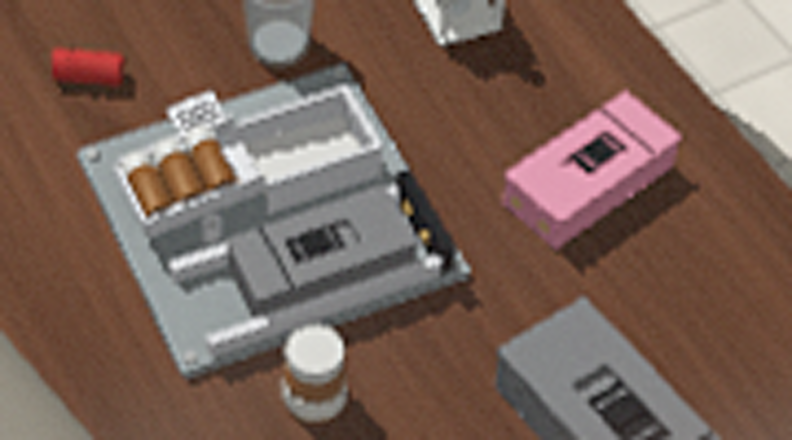

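Both crops confirm it: the pack in the bay is grey and the smaller of the two, the paddle is the ribbed white tab on the beaker's side, and the vials are in the tray. Plate corners in the scene crop are (692,378), (540,166), (402,520) and (265,282). In the side crop they are (80,153), (190,375), (350,70) and (467,268).

```bash
cat >> h.py <<'E'
def tri(a,b):
    """pixel in scene, pixel in side -> point"""
    o=[];D=[]
    for n,uv in(("scene",a),("side",b)):
        p0=cast(n,[uv],0)[0];p1=cast(n,[uv],100)[0];o.append(p0);D.append((p1-p0)/np.linalg.norm(p1-p0))
    A=np.c_[D[0],-D[1]];s=np.linalg.lstsq(A,o[1]-o[0],rcond=None)[0]
    q0=o[0]+D[0]*s[0];q1=o[1]+D[1]*s[1];return (q0+q1)/2,np.linalg.norm(q0-q1)
E
python3 - <<'E'
from h import *
S=lambda x,y:(x/4+190-.4,y/4+110-.4); D=lambda x,y:(x/4.4+270-.4,y/4.4+170-.4)
V=np.array([[-125,122.5],[-125,-122.5],[125,122.5],[125,-122.5]])
for n,L in(("scene",[S(692,378),S(540,166),S(402,520),S(265,282)]),("side",[D(80,153),D(190,375),D(350,70),D(467,268)])):
    W=cast(n,L,12)[:,:2];print(n,W.round(1).tolist())
    c=W.mean(0);B=W-c;a=np.arctan2((V[:,0]*B[:,1]-V[:,1]*B[:,0]).sum(),(V*B).sum());
    R=np.array([[np.cos(a),-np.sin(a)],[np.sin(a),np.cos(a)]]);print("center",c,"yaw",np.degrees(a),"res",(B-V@R.T).round(1).tolist())
    if n=="scene":
        pose=(c,R)
P=[("pack near top left",S(508,240),D(283,313)),("paddle c",S(556,374),D(198,115)),("ridge",S(417,230),D(318,243)),
 ("plate NL",S(692,378),D(80,153)),("plate FR",S(265,282),D(467,268)),]
for nm,a,b in P:
    q,e=tri(a,b);print(nm,q.round(1),"gap",round(e,1),"viewer",((q[:2]-pose[0])@pose[1]).round(1))
E
```

```text
scene [[473.4, 41.8], [451.3, -198.6], [716.3, 24.1], [698.1, -218.7]]
center [584.78416849 -87.86736694] yaw -4.587800504910188 res [[3.5, -2.5], [0.9, 1.4], [-2.9, -0.2], [-1.4, 1.3]]
side [[469.9, 34.1], [452.9, -209.7], [717.8, 8.4], [696.6, -222.6]]
center [584.30607348 -97.42860259] yaw -4.542810942111301 res [[0.5, -0.5], [2.9, -0.0], [-0.8, -6.4], [-2.6, 6.9]]
pack near top left [ 529.8 -169.9   -4.5] gap 46.7 viewer [-48.3 -86.2]
paddle c [ 5.671e+02 -3.000e-01  4.360e+01] gap 2.4 viewer [-24.7  85.9]
ridge [ 586.7 -168.7   50.9] gap 2.9 viewer [  8.3 -80.4]
plate NL [471.1  38.8   6.3] gap 0.7 viewer [-123.4  117.2]
plate FR [ 697.7 -220.9    9.3] gap 0.3 viewer [ 123.1 -123.6]
```

Call:
play_rows --pt "0 0 0 0 0 0.97 -1" --pt "0 0 0 0 0 0.97 -1" --pt "0 0 0 0 0 0.97 -1" --pt "0.39 -0.9 0 0 0 0 -1" --pt "0.39 -0.9 0 0 0 0 -1" --pt "0.39 -0.9 0 0 0 0 -1" --pt "0.39 -0.9 0 0 0 0 -1" --pt "0.39 -0.9 0 0 0 0 -1" --pt "0.39 -0.9 0 0 0 0 -1"

```text
time_s: 1.27
tcp_pos: [399.1, -373.0, 231.3]
tool_rot: [[0.997, -0.079, 0.0], [-0.079, -0.997, -0.0], [0.0, 0.0, -1.0]]
ft_force: [0.1, -1.1, -0.2]
grip_width: 0.1
finger_force: 0.0
```

Call:
play_rows --pt "0.39 -0.9 0.1 0 0 0 -1" --pt "0.39 -0.9 0.1 0 0 0 -1" --pt "0.39 -0.9 0.2 0 0 0 -1" --pt "0.39 -0.9 0.2 0 0 0 -1" --pt "0.39 -0.9 0.2 0 0 0 -1" --pt "0.39 -0.9 0.2 0 0 0 -1" --pt "0 0 0 0 0 0 -1"

```text
time_s: 2.15
tcp_pos: [565.6, -57.3, 170.0]
tool_rot: [[0.997, -0.071, -0.001], [-0.071, -0.997, 0.002], [-0.001, -0.002, -1.0]]
ft_force: [-0.4, -0.9, 0.5]
grip_width: -0.2
finger_force: 0.0
```

```bash
python3 - <<'E'
from h import *
s=manip.get_state();im,d=manip.grab_frame("wrist");pickle.dump((s,im,d),open("w1.pkl","wb"))
print(s["tcp_pos"],s["q"],s["ft_force"],s["tool_rot"][:,0])
cv2.imwrite("pics/c.png",cv2.resize(im,(800,500),interpolation=cv2.INTER_CUBIC))
E
```

```text
[565.64472611 -57.33597957 170.02540248] [ -2.42685593  28.2029421    3.64793582 115.88731253  -3.12701027
  36.03907444 -90.77404396] [-0.44322976 -0.94067054  0.47212932] [ 9.97448385e-01 -7.13866129e-02 -8.19476406e-04]
```

View pics/c.png

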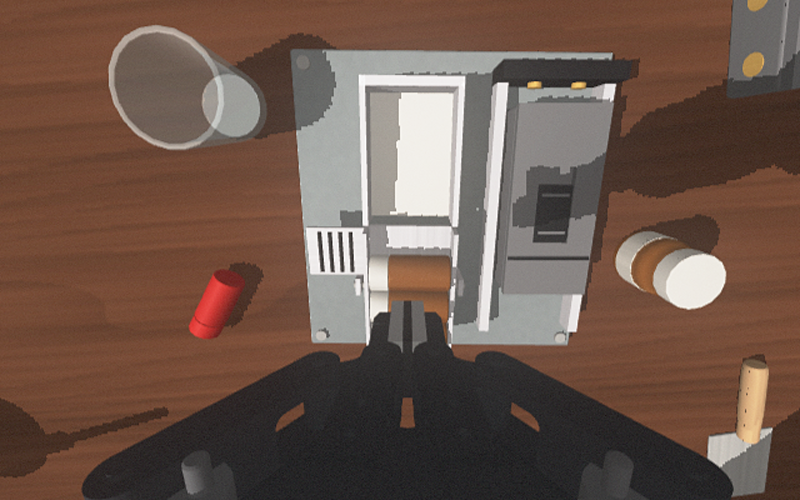

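Wrist picture: the paddle is at (306–366, 227–275). The beaker is upper left, clear of the paddle. The pack's top has a dark slot at (553,212), with light bars at y≈188 and y≈235. I'll zoom in on the switch and compute the target points.

```bash
python3 - <<'E'
from h import *
s,im,d=pickle.load(open("w1.pkl","rb"))
c=im[125:215,385:500];cv2.imwrite("pics/d.png",cv2.resize(c,None,fx=6,fy=6,interpolation=cv2.INTER_CUBIC))
f=lambda L,z:cast("wrist",np.array(L)/1.25-.1,z,st=s).round(1)
print("paddle",f([(306,227),(366,228),(308,274),(366,275),(336,251)],43).tolist())
print("plate corners",f([(292,50),(613,53),(313,342),(568,345)],12).tolist())
print("pack far/near edges",f([(508,98),(610,98),(503,292),(585,294)],52).tolist())
print("stop face top",f([(493,83),(633,80)],46).tolist())
print("slot",f([(536,184),(574,184),(536,243),(574,243)],52).tolist())
P=pts("wrist",d,s)
for nm,(u,v) in dict(paddle=(336,251),packtop=(545,270),packtop2=(545,130),plate=(310,200),table=(100,250)).items():
    u,v=int(u/1.25),int(v/1.25);print(nm,np.median(P[v-3:v+4,u-3:u+4].reshape(-1,3),0).round(1))
E
```

```text
paddle [[586.2, 19.7, 43.0], [582.1, -26.7, 43.0], [547.7, 23.9, 43.0], [543.6, -22.7, 43.0], [565.3, -1.1, 43.0]]
plate corners [[716.4, 19.2, 12.0], [697.2, -223.1, 12.0], [468.9, 39.4, 12.0], [448.8, -203.4, 12.0]]
pack far/near edges [[666.8, -133.3, 52.0], [661.9, -202.4, 52.0], [525.0, -130.8, 52.0], [518.7, -195.6, 52.0]]
stop face top [[677.7, -124.6, 46.0], [672.8, -220.2, 46.0]]
slot [[607.7, -154.1, 52.0], [605.8, -181.6, 52.0], [563.4, -155.5, 52.0], [561.4, -184.3, 52.0]]
paddle [566.3  -0.7  44.2]
packtop [ 541.4 -163.1   52.9]
packtop2 [ 644.3 -158.8   53.2]
plate [603.1  22.   13.1]
table [570.1 223.5   0.9]
```

View pics/d.png

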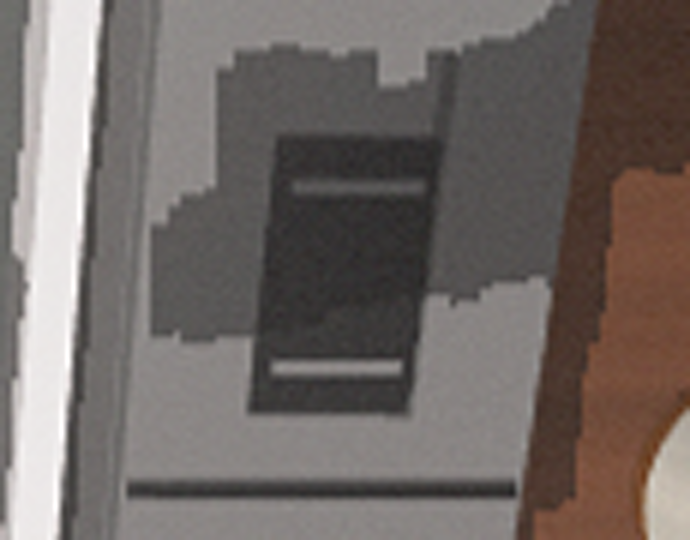

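Call:
play_rows --pt "-0.04 -0.52 0 0 0 0 -1" --pt "-0.04 -0.52 0 0 0 0 -1" --pt "0 0 0.6 0 0 0 -1" --pt "0 0 0.6 0 0 0 -1" --pt "0 0 0.6 0 0 0 -1" --pt "0 0 0 0 0 0 -1" --pt "0 0 0 0 0 0 -1"

```text
time_s: 3.08
tcp_pos: [564.5, -1.5, 64.3]
tool_rot: [[0.997, -0.081, 0.001], [-0.081, -0.997, -0.0], [0.001, 0.0, -1.0]]
ft_force: [-0.9, -0.3, 0.5]
grip_width: 0.2
finger_force: 0.0
```

```bash
python3 - <<'E'
from h import *
s=manip.get_state();im,d=manip.grab_frame("wrist")
print(s["tcp_pos"],s["ft_force"],s["tool_rot"][:,0])
cv2.imwrite("pics/e.png",im)
E
```

```text
[564.54229555  -1.47304461  64.31621291] [-0.89902723 -0.27803382  0.45689132] [ 9.96722947e-01 -8.08887032e-02  6.19984713e-04]
```

View pics/e.png

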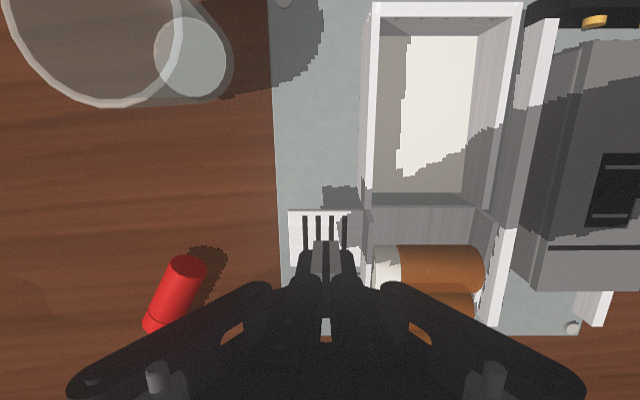

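The tip is over the paddle's middle at (325,245), and the nearest vial cap is at (372,265). I'll go 9 mm further out, then press.

Call:
play_rows --pt "0.02 -0.15 0 0 0 0 -1" --pt "0 0 0.15 0 0 0 -1" --pt "0 0 0.13 0 0 0 -1" --pt "0 0 0.05 0 0 0 -1" --pt "0 0 0.05 0 0 0 -1"

```text
time_s: 3.75
tcp_pos: [566.0, 8.5, 40.3]
tool_rot: [[0.997, -0.079, -0.0], [-0.079, -0.997, 0.0], [-0.0, -0.0, -1.0]]
ft_force: [-1.5, 1.1, 5.1]
grip_width: -0.2
finger_force: 2.6
```

Call:
play_rows --pt "0 0 0.04 0 0 0 -1" --pt "0 0 0.04 0 0 0 -1" --pt "0 0 0.04 0 0 0 -1"

```text
time_s: 4.12
tcp_pos: [565.8, 8.5, 34.5]
tool_rot: [[0.997, -0.08, -0.0], [-0.08, -0.997, 0.0], [-0.0, -0.0, -1.0]]
ft_force: [-7.7, 0.6, 40.8]
grip_width: -0.2
finger_force: 19.4
```

Call:
play_rows --pt "0 0 -0.02 0 0 0 -1" --pt "0 0 0 0 0 0 -1" --pt "0 0 0 0 0 0 -1" --pt "0 0 0 0 0 0 -1" --pt "0 0 0 0 0 0 -1" --pt "0 0 0 0 0 0 -1" --pt "0 0 0 0 0 0 -1"

```text
time_s: 5.0
tcp_pos: [565.8, 8.5, 35.4]
tool_rot: [[0.997, -0.08, -0.0], [-0.08, -0.997, 0.0], [-0.0, -0.0, -1.0]]
ft_force: [-3.3, 0.8, 16.1]
grip_width: 0.0
finger_force: 7.6
```

```bash
python3 - <<'E'
from h import *
s=manip.get_state();im,d=manip.grab_frame("wrist")
print(s["tcp_pos"],s["ft_force"])
cv2.imwrite("pics/f.png",im)
E
```

```text
[565.78598529   8.5177748   35.37884687] [-3.28606037  0.84299664 16.09634   ]
```

View pics/f.png

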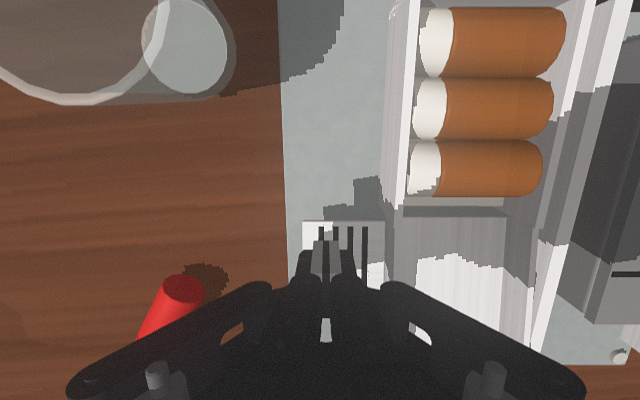

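All three vials lie in the channel at about (490,40), (483,107) and (476,168), and the tray in front of them is empty. I'll release it slowly and move over to the pack.

Call:
play_rows --pt "0 0 -0.05 0 0 0 -1" --pt "0 0 -0.05 0 0 0 -1" --pt "0 0 -0.05 0 0 0 -1" --pt "0 0 -0.1 0 0 0 -1" --pt "0 0 -0.4 0 0 0 -1" --pt "0 0 -0.8 0 0 0 -1" --pt "0 0 -0.5 0 0 0 -1"

```text
time_s: 5.92
tcp_pos: [566.7, 8.2, 153.4]
tool_rot: [[0.997, -0.08, 0.002], [-0.08, -0.997, -0.0], [0.002, -0.0, -1.0]]
ft_force: [0.1, 1.1, 0.2]
grip_width: 0.0
finger_force: 0.0
```

Call:
play_rows --pt "0.02 0.73 0 0 0 0 -1" --pt "0.02 0.73 0 0 0 0 -1" --pt "0.02 0.73 0 0 0 0 -1" --pt "0.02 0.73 0 0 0 0 -1" --pt "0 0 0 0 0 0 -1" --pt "0 0 0 0 0 0 -1"

```text
time_s: 6.68
tcp_pos: [557.0, -166.3, 151.4]
tool_rot: [[0.997, -0.08, -0.0], [-0.08, -0.997, 0.0], [-0.0, -0.0, -1.0]]
ft_force: [0.2, 0.2, 0.4]
grip_width: 0.2
finger_force: 0.0
```

```bash
python3 - <<'E'
from h import *
s=manip.get_state();im,d=manip.grab_frame("wrist");pickle.dump((s,im,d),open("w2.pkl","wb"))
print(s["tcp_pos"],s["ft_force"],s["tool_rot"][:,0])
cv2.imwrite("pics/g.png",cv2.resize(im,(800,500),interpolation=cv2.INTER_CUBIC))
E
```

```text
[ 557.01168124 -166.2791228   151.42705251] [0.15815919 0.23054289 0.38675396] [ 9.96810979e-01 -7.97988288e-02 -1.34653112e-04]
```

View pics/g.png

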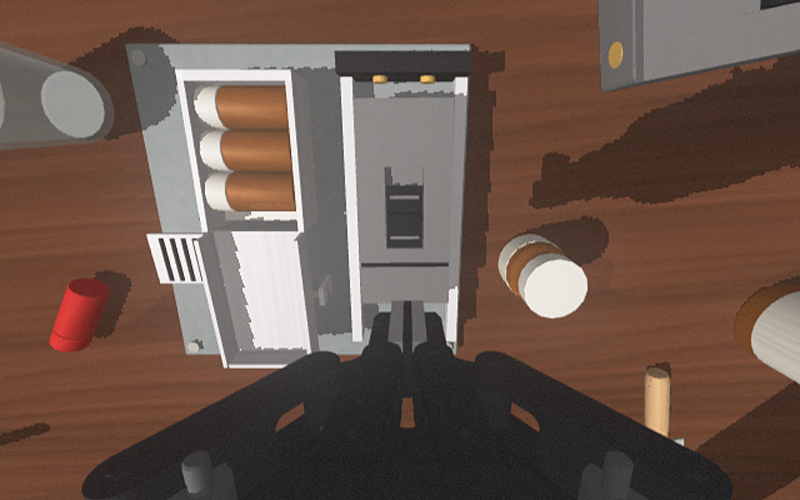

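The tray is back at rest and empty, with the three vials in the channel. The slot's middle is at (405,213), with the tip in line with it at x≈407, and the jar is at (540,275), clear. I'll compute the ridge position from this view.

```bash
python3 - <<'E'
from h import *
s,im,d=pickle.load(open("w2.pkl","rb"))
g=cv2.cvtColor(im,cv2.COLOR_BGR2GRAY);print(g[140:204,318:331].mean(1).round().astype(int).tolist())
f=lambda L,z:cast("wrist",np.array(L)/1.25-.1,z,st=s).round(1)
print("ridge",f([(405,213)],55),"slot",f([(405,184),(405,248)],52).tolist())
print("pack far,near",f([(405,97),(405,300)],52).tolist(),"stop",f([(405,82)],46))
A=s["tool_rot"];P=(pts("wrist",d,s)-s["tcp_pos"])@A
print("depth profile tool x,z:",[(round(float(x),1),round(float(z),1)) for x,z in zip(P[140:204:2,320:329,0].mean(1),P[140:204:2,320:329,2].mean(1))])
E
```

```text
[137, 135, 137, 136, 136, 136, 132, 113, 81, 61, 62, 62, 63, 61, 61, 58, 100, 133, 127, 85, 58, 61, 62, 62, 60, 60, 61, 62, 62, 59, 54, 54, 61, 61, 62, 61, 60, 61, 61, 62, 61, 61, 60, 62, 60, 62, 61, 59, 71, 123, 140, 96, 58, 60, 61, 61, 60, 63, 91, 126, 135, 134, 134, 134]
ridge [[ 588.3 -167.7   55. ]] slot [[607.4, -169.2, 52.0], [562.9, -165.6, 52.0]]
pack far,near [[661.3, -173.6, 52.0], [523.1, -162.4, 52.0]] stop [[ 670.9 -174.3   46. ]]
depth profile tool x,z: [(57.8, 76.8), (54.4, 104.1), (52.7, 104.3), (51.0, 104.5), (52.0, 75.7), (48.2, 98.2), (46.6, 98.1), (44.9, 98.5), (43.3, 97.6), (41.6, 98.1), (39.8, 98.3), (38.2, 98.1), (36.4, 98.5), (34.7, 98.4), (33.0, 98.4), (31.4, 97.6), (30.3, 94.2), (28.5, 94.6), (26.9, 94.2), (24.4, 98.2), (22.5, 98.5), (20.8, 98.5), (19.0, 98.3), (17.2, 98.7), (15.5, 98.4), (13.8, 97.7), (11.9, 98.2), (10.1, 98.2), (8.3, 98.1), (6.4, 98.4), (4.6, 98.4), (2.6, 98.9)]
```

Call:
play_rows --pt "0 0 0.7 0 0 0 -1" --pt "0 0 0.7 0 0 0 -1" --pt "0 0 0.1 0 0 0 -1" --pt "0 0 0 0 0 0 -1"

```text
time_s: 7.22
tcp_pos: [557.4, -165.8, 61.9]
tool_rot: [[0.997, -0.078, -0.0], [-0.078, -0.997, 0.0], [-0.0, -0.0, -1.0]]
ft_force: [-1.7, -0.2, 0.4]
grip_width: 0.1
finger_force: 0.0
```

Call:
play_rows --pt "0 0 0.09 0 0 0 -1" --pt "0 0 0.03 0 0 0 -1" --pt "0 0 0 0 0 0 -1"

```text
time_s: 7.6
tcp_pos: [557.2, -166.6, 54.7]
tool_rot: [[0.997, -0.079, 0.001], [-0.079, -0.997, -0.0], [0.001, 0.0, -1.0]]
ft_force: [-0.1, -0.0, -1.0]
grip_width: -0.1
finger_force: 0.0
```

Call:
play_rows --pt "0 0 0.015 0 0 0 -1" --pt "0 0 0 0 0 0 -1"

```text
time_s: 7.85
tcp_pos: [557.1, -166.6, 53.4]
tool_rot: [[0.997, -0.079, 0.0], [-0.079, -0.997, -0.0], [0.0, 0.0, -1.0]]
ft_force: [-0.0, 0.2, -0.2]
grip_width: 0.1
finger_force: 0.0
```

Call:
play_rows --pt "0.08 0 0 0 0 0 -1" --pt "0.08 0 0 0 0 0 -1" --pt "0.05 0 0 0 0 0 -1" --pt "0.04 0 0 0 0 0 -1"

```text
time_s: 8.35
tcp_pos: [571.4, -167.6, 53.2]
tool_rot: [[0.997, -0.079, -0.002], [-0.079, -0.997, 0.0], [-0.002, -0.0, -1.0]]
ft_force: [-4.6, -0.2, 3.4]
grip_width: 0.1
finger_force: 2.3
```

Call:
play_rows --pt "0.04 0 0 0 0 0 -1" --pt "0.04 0 0 0 0 0 -1"

```text
time_s: 8.6
tcp_pos: [576.4, -168.1, 53.2]
tool_rot: [[0.997, -0.08, -0.001], [-0.08, -0.997, 0.0], [-0.001, -0.0, -1.0]]
ft_force: [-2.8, -1.4, 0.7]
grip_width: -0.3
finger_force: 1.3
```

Call:
play_rows --pt "0.04 0 0 0 0 0 -1" --pt "0.04 0 0 0 0 0 -1"

```text
time_s: 8.85
tcp_pos: [581.6, -168.5, 53.3]
tool_rot: [[0.997, -0.079, -0.0], [-0.079, -0.997, -0.0], [-0.0, 0.0, -1.0]]
ft_force: [-2.6, 0.2, -0.3]
grip_width: 0.2
finger_force: 1.1
```

Call:
play_rows --pt "0.03 0 0 0 0 0 -1" --pt "0.02 0 0 0 0 0 -1"

```text
time_s: 9.1
tcp_pos: [584.7, -168.7, 53.3]
tool_rot: [[0.997, -0.079, 0.0], [-0.079, -0.997, 0.0], [0.0, -0.0, -1.0]]
ft_force: [-2.3, 0.3, -0.1]
grip_width: -0.1
finger_force: 1.2
```

Call:
play_rows --pt "0.03 0 0 0 0 0 -1" --pt "0.02 0 0 0 0 0 -1"

```text
time_s: 9.35
tcp_pos: [586.7, -168.9, 53.3]
tool_rot: [[0.997, -0.08, -0.002], [-0.08, -0.997, 0.0], [-0.002, -0.0, -1.0]]
ft_force: [-5.5, 0.6, 3.0]
grip_width: 0.1
finger_force: 3.2
```

Call:
play_rows --pt "0.03 0 0 0 0 0 -1" --pt "0.02 0 0 0 0 0 -1"

```text
time_s: 9.6
tcp_pos: [590.3, -169.1, 53.3]
tool_rot: [[0.997, -0.079, -0.001], [-0.079, -0.997, 0.0], [-0.001, -0.0, -1.0]]
ft_force: [-3.1, 1.1, 0.5]
grip_width: 0.3
finger_force: 1.5
```

Call:
play_rows --pt "0.03 0 0 0 0 0 -1" --pt "0.02 0 0 0 0 0 -1"

```text
time_s: 9.85
tcp_pos: [594.9, -169.6, 53.6]
tool_rot: [[0.997, -0.079, 0.002], [-0.079, -0.997, -0.0], [0.002, 0.0, -1.0]]
ft_force: [-0.4, 0.5, 0.8]
grip_width: -0.1
finger_force: 0.0
```

Call:
play_rows --pt "0.03 0 0 0 0 0 -1" --pt "0.02 0 0 0 0 0 -1"

```text
time_s: 10.1
tcp_pos: [597.0, -169.7, 53.4]
tool_rot: [[0.997, -0.079, 0.001], [-0.079, -0.997, -0.0], [0.001, 0.0, -1.0]]
ft_force: [-0.4, 0.4, -0.5]
grip_width: 0.1
finger_force: 0.0
```

Call:
play_rows --pt "0.02 0 0 0 0 0 -1" --pt "0 0 0 0 0 0 -1"

```text
time_s: 10.35
tcp_pos: [597.8, -169.8, 53.3]
tool_rot: [[0.997, -0.079, 0.0], [-0.079, -0.997, -0.0], [0.0, 0.0, -1.0]]
ft_force: [-1.4, 0.5, 0.8]
grip_width: 0.2
finger_force: 0.0
```

Call:
play_rows --pt "0.02 0 0 0 0 0 -1" --pt "0 0 0 0 0 0 -1"

```text
time_s: 10.6
tcp_pos: [598.3, -169.9, 53.3]
tool_rot: [[0.997, -0.08, -0.001], [-0.08, -0.997, 0.0], [-0.001, -0.0, -1.0]]
ft_force: [-1.8, 0.1, 1.6]
grip_width: -0.0
finger_force: 1.3
```

Call:
play_rows --pt "0.015 0 0 0 0 0 -1" --pt "0 0 0 0 0 0 -1"

```text
time_s: 10.85
tcp_pos: [598.5, -169.9, 53.1]
tool_rot: [[0.997, -0.08, -0.003], [-0.08, -0.997, 0.0], [-0.003, -0.0, -1.0]]
ft_force: [-6.6, 1.6, 2.7]
grip_width: 0.3
finger_force: 2.9
```

Firm contact at the end, so the slide and the pack are both hard against their stops. I'll back off, rise and check.

Call:
play_rows --pt "-0.03 0 0 0 0 0 -1" --pt "-0.05 0 0 0 0 0 -1" --pt "-0.05 0 -0.1 0 0 0 -1" --pt "0 0 -0.5 0 0 0 -1" --pt "-0.3 -0.3 -0.8 0 0 0 -1" --pt "-0.3 -0.3 -0.6 0 0 0 -1" --pt "0 0 0 0 0 0 -1" --pt "0 0 0 0 0 0 -1"

```text
time_s: 11.85
tcp_pos: [559.3, -130.8, 173.6]
tool_rot: [[0.997, -0.079, 0.001], [-0.079, -0.997, -0.0], [0.001, 0.0, -1.0]]
ft_force: [-0.2, -0.3, 0.5]
grip_width: -0.3
finger_force: 0.0
```

```bash
python3 - <<'E'
from h import *
s=manip.get_state();im,d=manip.grab_frame("wrist")
print(s["tcp_pos"],s["ft_force"])
cv2.imwrite("pics/h.png",cv2.resize(im,(800,500),interpolation=cv2.INTER_CUBIC))
E
```

```text
[ 559.31672291 -130.80178462  173.55081329] [-0.21964824 -0.29913291  0.53450187]
```

View pics/h.png

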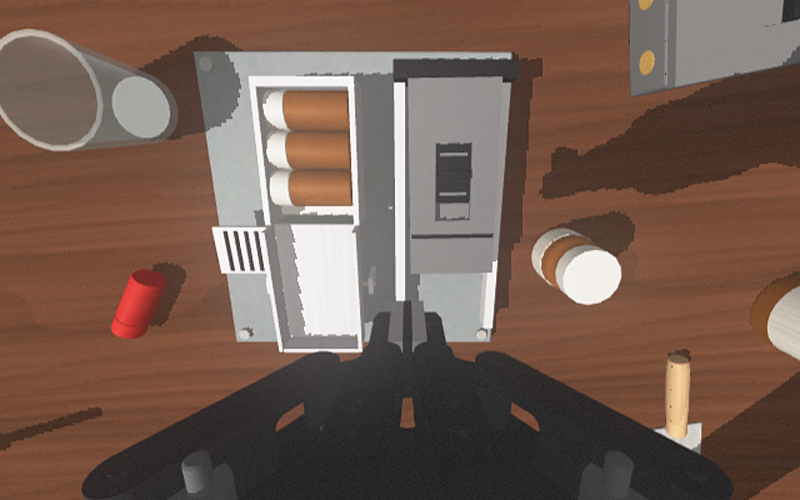

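The pack's far edge (455,78) meets the stop. The slide has moved forward, exposing the pale patch at (453,210). The vials are in the channel at about (310,150), the tray is at rest, and the jar and beaker are where they were.

```bash
python3 -c "
from station import manip
print(manip.sign_off())"
```

```text
the job is handed in; nothing more can be done
None
```

The job is handed in at about 12 s of the 43 s allowed: the three vials are in the viewing channel, the tray is back at rest, the switch is on and the pack is home against the stop; the beaker and jar stayed put in the last picture, and the arm never went near the bottles, bowl or spatula.

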